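# Tip the circuit module down into its case and push the lid shut

## Robot

A 6-joint arm with a two-finger parallel gripper is mounted at the origin on the work surface. World frame = base frame: x ahead of the robot, y to its left, z up, the work surface at z = 0. Lengths are in m, angles in rad, forces in N, time in s.
With the tool pointing down it reaches from about 0.3 to 0.875 m from the base axis. Payload 6.4 kg.
Tool frame: the origin (TCP) lies between the finger pads; the fingertips stand 19 mm ahead of it and the grasp point (between the pads) is the TCP; z points along the fingers, y is the direction in which the jaws open and shut (so a half turn about z gives the same grasp; the last joint's range is limited). The gripper opens to 85 mm and grips with 20 to 120 N. Pads are 22 mm wide; open, the fingers measure 114 mm over their backs; the gripper's body (76 mm by 85 mm) begins 54 mm behind the grasp point. The pads swing forward as they close: fully open they stand 13 mm farther back than shut.
Start: joints at [-1.516, 0.181, 1.607, -0, 1.354, -0.206], TCP at [0.148, -0.556, 0.213] pointing down, gripper open.
Joint ranges: [-2.99, 2.99], [-0.89, 2.07], [0.3, 2.58], [-1.14, 4.28], [0, 2.63], [-3.12, 3.12]. Speed limits (rad/s): [2.57, 2.57, 3.01, 3.14, 3.14, 3.14].

## Interface

Orientations are given as a unit quaternion [w, x, y, z].
In Python, from bench import * gives the robot as it stands.
- The arm moves only by the tool apply_moves, never from a script. Its argument "moves" is a list that holds one entry, the list of rows, each a list of 7 numbers: the shift along the tool's x, y, z in cm, then the turn, a rotation vector about the tool's x, y, z in rad, then the opening, from 0 (shut) to 1 (fully open). A call has 1 to 8 rows; each row is the pose to reach, as a shift and turn from the pose commanded when the call began, along the tool's axes at that moment; what a row does not reach only later rows make up. A row lasts 1/10 s, in which the tool goes at most 50 mm and 8.59 degrees, less where a joint would pass 70% of its speed; a pose out of reach is approached as far as the arm can. A call with a gripper value outside its range is refused whole. The fingers move at their own pace and stop on an object; the grip force is fixed at half the most. Time passes only in rows, so rows that repeat a pose let the fingers close. It gives the time, the measured TCP pose, the force and the opening at its end, in the units of the state.
- get_obs(): the state, without advancing time (a new reading comes with each control period).
- camera(name): name is "scene" or "top"; returns the picture (420x560x3 uint8, red, green, blue); there is no depth.
- get_calibration(name): a dict with "vertical_fov" (degrees; the focal length in pixels is half the picture's height over the tangent of half this angle, whatever the lens; pixels are square), "cx", "cy" (the principal point, pixels), "R" (3x3) and "t" (3): a world point X has camera coordinates R X + t. Camera axes: x right, y down, z forward; pixel columns grow to the right and rows downward; lengths in m; the calibration is good to about 2 mm. A picture is of the moment at which its call begins. get_calibration takes no time and is no camera call.
- hand_in(): hands the job in, once; it reports no verdict.
The state is a dict: "time_s": time; "q": joint angles; "dq": joint speeds; "joint_efforts": joint torques, N m; "eef_pos": TCP position; "eef_rot": TCP orientation; "wrist_force": force on the tool from outside, world axes, zero at the start; "torque": the same for the moment, N m; "opening": opening from 0.0 (shut) to 1.0 (fully open).
Only numpy, scipy, OpenCV 4.12 (cv2) and the standard library are available. Lean on these libraries where they do the work, as an engineer would, in place of code of your own. Each camera call takes 0.05 s, during which the arm holds its last target. There are 200 camera calls.

## Task

Pack up the circuit trainer: push the white module that stands on edge in the wooden case so that it tips over and lies flat on the case's floor with its green circuit face up, then push the lid over and ease it fully shut without slamming it. Only push with the fingers: do not pick up or lift the module, and leave the other things where they are.

Things in the scene. Friction and masses are not known exactly. Their poses are not given: they have to be found in the camera images.
- case: Fixed open wooden trainer case, 190 (its x) x 320 (its y) x 55 mm high, walls and floor 8 mm thick, screwed to the bench. Origin: centre of its underside, on the bench. Its z is up; its +x side (away from the robot) carries the lid's hinge, along y at the top of the wall.
- lid (a joint): Hinge of the case's lid in rad: 0 = shut, flat on the rim; about 1.57 = upright; it starts open at 1.6 to 1.8, leaning slightly away from the robot (stop at 1.9). A stiff friction hinge: the lid stays at any angle it is left at and never falls by itself; about 2 to 5 N at its free edge moves it.
- lid_edge (a point): Middle of the lid's free edge, on its outer face. The lid is a pale wooden board with two darker bands, green inside, 190 mm from hinge to free edge, 320 mm along the hinge, 10 mm thick, 0.3 kg. Shut, its outer face is on top, 65 mm above the bench; open, the outer face looks away from the robot and the free edge is about 245 mm up. Site z: outward normal of the outer face.
- lid_hinge (a point): Middle of the lid's hinge axis, on the case: 95 mm along the case's +x from its origin, 55 mm above the bench. At joint value q the free edge lies 190 mm from here, in the direction -cos(q) along case x and +sin(q) up, and the outer face is offset 10 mm from that line along (sin(q) case x, cos(q) up).
- module: Loose white circuit module, 80 wide (its x) x 32 thick (its y) x 100 mm tall (its z), 0.25 kg, standing on edge on the case's floor. Origin: middle of the edge face it stands on. Its +y side, facing the case's +y end within 0.15 rad, (left seen from the robot), is the green circuit face with four brass sockets, 8 mm proud, 22 mm above that edge; the upper half is smooth.
- module_mid (a point): Centre of the module's body, 50 mm above the module's origin along its z; axes as the module. About 1 N at its top tips the module over. Lying flat with the green face up, its +y axis points up and it is 40 mm high with the sockets, below the case's rim.
- transformer: Small dark transformer, 34 x 22 x 26 mm, loose on the case's floor by its -y end. Leave alone. Origin: centre of its underside.
- multimeter: Orange hand multimeter lying flat, 150 x 75 x 40 mm, beside the case. Leave alone. Origin: centre of its underside.
- screwdriver: Screwdriver with red handle, 170 mm, lying in front of the case. Leave alone. Origin: about mid-length, on the bench.
- spool: Blue spool, 56 mm across, 40 mm high, standing behind the case. Leave alone. Origin: centre of its underside.
- jar: Clear jar with orange cap, 56 mm across, 75 mm high, beside the case. Leave alone. Origin: centre of its underside.
- adapter: Black plug adapter 50 x 42 x 30 mm with two 18 mm brass pins, beside the case. Leave alone. Origin: centre of its underside.
Mind the look-alikes: they are no part of the job. Of the things that look like the module, the smallest one is meant.

How it is judged:
By the outcome, as a careful person would: the job done as asked, in the order asked, and still so for the second after the job is handed in, with the robot touching nothing.
It also fails if it takes over 51 s, if anything falls off the work surface, if the arm or the gripper's body presses on something with over 40 N, if the wrist force passes 120 N, or if a joint passes its speed limit or range.

## Working session

There is one attempt and no reset: what is moved stays moved. The work goes in short steps, Python scripts to look and compute and a tool call to move; the robot and the scene stay as the last step left them, time stands still between calls to the robot, and variables do not carry over. Pictures are saved under pics/ and viewed, about 8 in all and at most 12, crops included, and the job is handed in when it is done.

Besides the shell and the picture viewer there is one more tool, called after "Emit:" as name([rows], argument=value, ...), one row to a line, values as JSON. apply_moves: Moves the arm, as the interface text tells. Its arguments: {"type":"object","properties":{"moves":{"type":"array","items":{"type":"array","items":{"type":"array","items":{"type":"number"}}}}},"required":["moves"]}

```bash
mkdir -p pics
python3 - <<'E'
from bench import *
import cv2,numpy as np
for n in("scene","top"):
    im=camera(n)[:,:,::-1]; cv2.imwrite(f"pics/{n}0.png",cv2.resize(im,(784,588),interpolation=cv2.INTER_CUBIC))
    cv2.imwrite(f"pics/{n}_raw.png",im)
    c=get_calibration(n);print(n,c)
o=get_obs();print(o["eef_pos"],o["eef_rot"],o["opening"],o["time_s"],o["wrist_force"])
E
```

```text
scene {'vertical_fov': 57.803116201800506, 'cx': 281.8711919844541, 'cy': 209.001785837341, 'R': array([[ 0.99656317,  0.08248742, -0.00759374],
       [ 0.05662122, -0.74522774, -0.66440172],
       [-0.06046385,  0.66168832, -0.74733706]]), 't': array([-0.56797193,  0.08944232,  0.87615954])}
top {'vertical_fov': 46.307689548297084, 'cx': 282.14683399994277, 'cy': 197.5294909607273, 'R': array([[ 0.02129978, -0.99965578, -0.0153178 ],
       [-0.99280699, -0.01934338, -0.11815294],
       [ 0.11781598,  0.01772425, -0.99287726]]), 't': array([0.07898313, 0.57028035, 1.22425933])}
[ 0.14823234 -0.55503388  0.21267938] [-7.73639796e-04  9.91508946e-01  1.30036187e-01  4.49633744e-05] 0.9994221542029432 0.1 [-0.5292338   0.056423    0.14565383]
```

View pics/scene0.png

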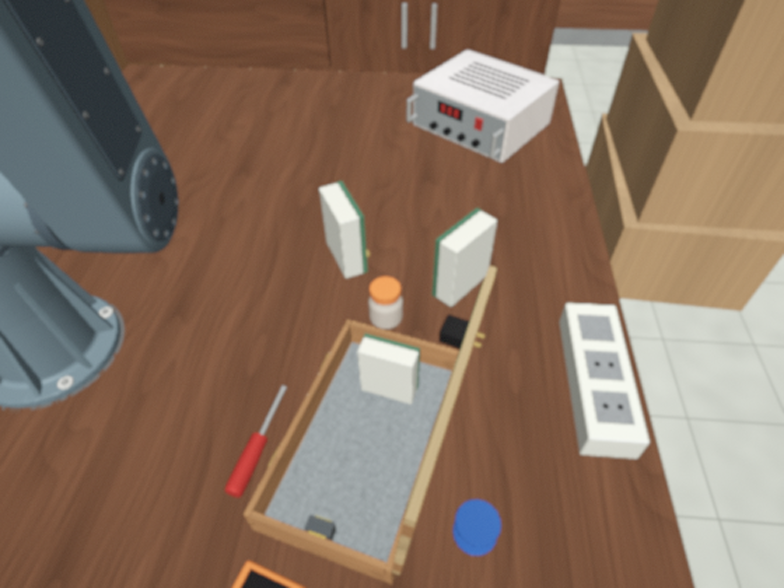

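View pics/top0.png

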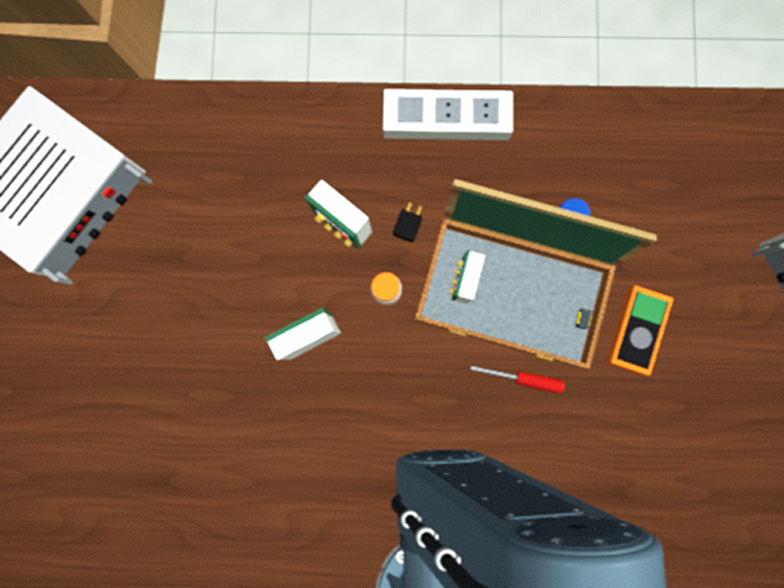

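The module look-alikes are the two white ones outside the case, at (338,213) and (303,335) in the top picture. The one in the case, at (468,277), is the smallest and is the one standing on the case floor. I'll confirm that in an enlarged crop.

Run:
```python
import cv2
im=cv2.imread("pics/top_raw.png"); c=im[120:270,280:480]; cv2.imwrite("pics/c1.png",cv2.resize(c,None,fx=4,fy=4,interpolation=cv2.INTER_CUBIC))
```

```text
(no output)
```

View pics/c1.png

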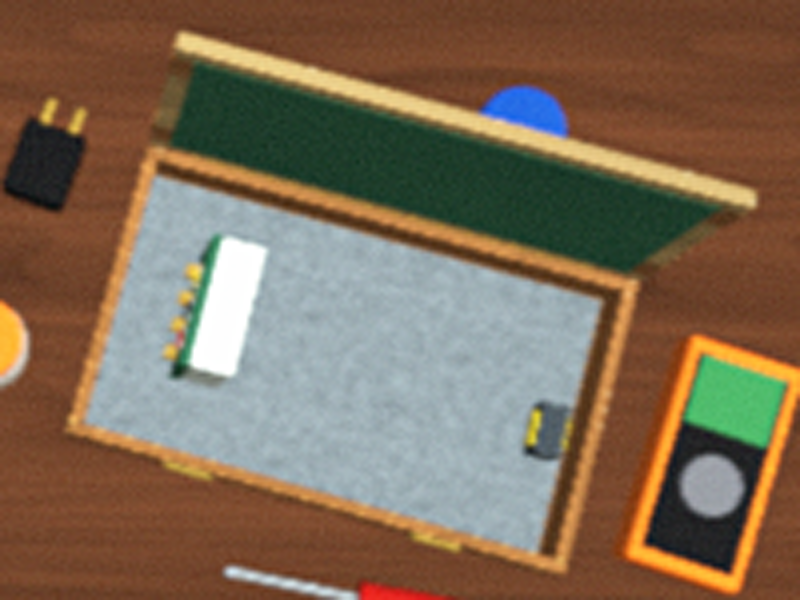

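The crop shows the case module with its white top at about (228,308) and its green face and sockets on the left (+y). It is clearly smaller than the other two. Next I compute positions from it.

```bash
cat > h.py <<'E'
from bench import *
import numpy as np
from scipy.spatial.transform import Rotation as Ro
def ray(n,u,v,z):
    c=get_calibration(n);f=210/np.tan(np.radians(c["vertical_fov"]/2))
    d=c["R"].T@np.array([(u-c["cx"])/f,(v-c["cy"])/f,1]);p=-c["R"].T@c["t"]
    return p+d*(z-p[2])/d[2]
def tool():
    o=get_obs();return np.array(o["eef_pos"]),Ro.from_quat(np.array(o["eef_rot"])[[1,2,3,0]])
E
python3 - <<'E'
from h import *
g=lambda u,v,z:ray("top",280+u/4-.4,120+v/4-.4,z)
P=[g(*a,.055) for a in((67,430),(565,572),(637,282),(150,150))]
for p in P:print(p.round(4))
print([np.linalg.norm(P[i]-P[i-1]).round(4) for i in range(4)])
c=sum(P)/4;e=(P[0]-P[1])+(P[3]-P[2]);yaw=np.arctan2(-e[0],e[1]);print("case",c.round(4),yaw)
ey=np.array([-np.sin(yaw),np.cos(yaw),0]);ex=np.array([np.cos(yaw),np.sin(yaw),0])
for a in((207,236),(268,248),(238,376),(180,368)):
    p=g(*a,.108);print("mod",p.round(4),((p-c)@ex).round(4),((p-c)@ey).round(4))
for a in((178,33),(755,195)):
    p=g(*a,.245);print("lid",p.round(4),((p-c)@ex).round(4),((p-c)@ey).round(4))
for a in((525,432),):
    p=g(*a,.034);print("tr",((p-c)@ex).round(4),((p-c)@ey).round(4))
pos,R=tool();print(pos,R.as_matrix().round(3))
E
```

```text
[0.4923 0.0531 0.055 ]
[ 0.4109 -0.256   0.055 ]
[ 0.5926 -0.3032  0.055 ]
[0.6714 0.0036 0.055 ]
[np.float64(0.1858), np.float64(0.3196), np.float64(0.1877), np.float64(0.3167)]
case [ 0.5418 -0.1256  0.055 ] -0.25452577933857967
mod [ 0.6083 -0.0288  0.108 ] 0.0399 0.1105
mod [ 0.6016 -0.0656  0.108 ] 0.0428 0.0731
mod [ 0.5237 -0.0481  0.108 ] -0.037 0.0704
mod [ 0.5278 -0.0134  0.108 ] -0.0418 0.1051
lid [ 0.6972 -0.0007  0.245 ] 0.119 0.16
lid [ 0.614  -0.3091  0.245 ] 0.1161 -0.1594
tr -0.0141 -0.1191
[ 0.14823234 -0.55503388  0.21267938] [[ 0.966  0.258 -0.   ]
 [ 0.258 -0.966  0.002]
 [ 0.    -0.002 -1.   ]]
```

```bash
cat >> h.py <<'E'
C=np.array([.5418,-.1256,0]);yaw=-.2545
RC=Ro.from_euler("z",yaw)
def to(cx,cy,z):  # shift (cm) + rotvec from present pose to case-frame point, tool x=case x, down
    p,R=tool();T=C+RC.apply([cx,cy,0])+[0,0,z]
    Rt=RC*Ro.from_euler("x",np.pi)
    return (R.inv().apply(T-p)*100).round(2),(R.inv()*Rt).as_rotvec().round(4)
def incase():
    p,R=tool();o=get_obs();return RC.inv().apply(p-C).round(4),np.array(o["wrist_force"]).round(2),o["time_s"],o["opening"]
E
python3 -c "
from h import *
print(to(0,.145,.21),to(0,.145,.105))"
```

```text
(array([ 56.24, -43.96,   0.35]), array([-1.600e-03,  1.000e-04,  5.153e-01])) (array([ 56.24, -43.94,  10.85]), array([-1.600e-03,  1.000e-04,  5.153e-01]))
```

Emit:
apply_moves([
  [[3.5, -2.7, 0, 0, 0, 0.06, 0], [7, -5.5, 0, 0, 0, 0.12, 0], [10.5, -8.2, 0, 0, 0, 0.18, 0], [14, -11, 0, 0, 0, 0.24, 0], [17.5, -13.7, 0, 0, 0, 0.3, 0], [21, -16.5, 0, 0, 0, 0.38, 0], [24.5, -19.2, 0, 0, 0, 0.45, 0], [28, -22, 0, 0, 0, 0.515, 0]],
])

```text
time_s: 0.9
eef_pos: [0.3627, -0.2691, 0.2133]
eef_rot: [-0.0, 0.992, -0.128, 0.0]
wrist_force: [0.5, -0.0, 0.1]
opening: 0.001
```

```bash
python3 -c "
from h import *
print(incase(),to(0,.145,.21))"
```

```text
(array([-0.1372, -0.184 ,  0.2133]), array([ 0.53, -0.03,  0.09]), 0.9, 0.0012958706095810527) (array([ 13.62, -32.94,   0.34]), array([-0.0001, -0.    , -0.0028]))
```

Emit:
apply_moves([
  [[1.8, -4.2, 0, 0, 0, 0, 0], [3.6, -8.4, 0, 0, 0, 0, 0], [5.4, -12.6, 0, 0, 0, 0, 0], [7.2, -16.8, 0, 0, 0, 0, 0], [9, -21, 0, 0, 0, 0, 0], [10.8, -25.2, 0, 0, 0, 0, 0], [12.5, -29.4, 0, 0, 0, 0, 0], [13.6, -33, 0, 0, 0, 0, 0]],
])

```text
time_s: 1.7
eef_pos: [0.5776, 0.0165, 0.213]
eef_rot: [-0.0, 0.992, -0.126, -0.0]
wrist_force: [0.4, -1.0, -0.6]
opening: -0.003
```

Emit:
apply_moves([
  [[0, 0, 3, 0, 0, 0, 0], [0, 0, 6, 0, 0, 0, 0], [0, 0, 9, 0, 0, 0, 0], [0, 0, 11, 0, 0, 0, 0], [0, 0, 11.3, 0, 0, 0, 0], [0, 0, 11.3, 0, 0, 0, 0]],
])

```text
time_s: 2.3
eef_pos: [0.5762, 0.0144, 0.1]
eef_rot: [-0.0, 0.992, -0.127, -0.001]
wrist_force: [0.6, 0.9, 0.5]
opening: 0.003
```

```bash
python3 -c "
from h import *
import cv2
print(incase())
im=camera('scene')[170:420,140:400,::-1];cv2.imwrite('pics/s1.png',cv2.resize(im,None,fx=2.3,fy=2.3,interpolation=cv2.INTER_CUBIC))"
```

```text
(array([-0.002 ,  0.1442,  0.1   ]), array([0.55, 0.89, 0.48]), 2.3, 0.0033875759583377493)
```

View pics/s1.png

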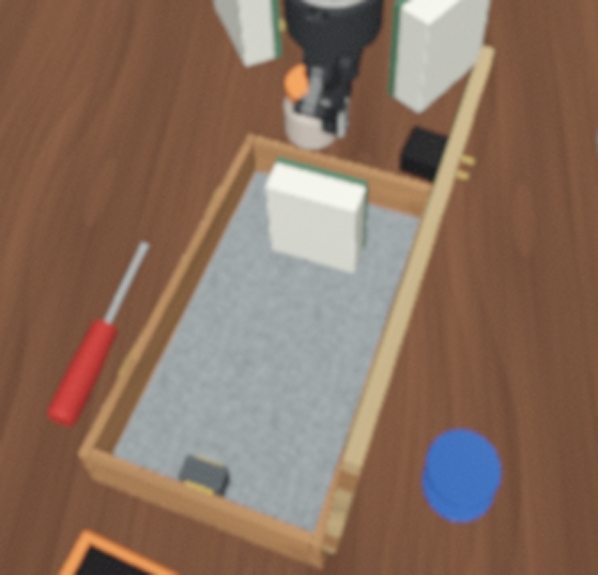

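The fingers, near (325,110), stand behind the module's green side and above the case wall. I'll push slowly toward -y.

Emit:
apply_moves([
  [[0, 1, 0, 0, 0, 0, 0], [0, 1.6, 0, 0, 0, 0, 0], [0, 2.2, 0, 0, 0, 0, 0], [0, 2.7, 0, 0, 0, 0, 0], [0, 3.2, 0, 0, 0, 0, 0], [0, 3.7, 0, 0, 0, 0, 0], [0, 4.2, 0, 0, 0, 0, 0], [0, 4.6, 0, 0, 0, 0, 0]],
])

```text
time_s: 3.15
eef_pos: [0.565, -0.0306, 0.1004]
eef_rot: [0.0, 0.992, -0.127, -0.0]
wrist_force: [0.2, -0.1, -0.2]
opening: 0.003
```

Emit:
apply_moves([
  [[0, 0.4, 0, 0, 0, 0, 0], [0, 0.8, 0, 0, 0, 0, 0], [0, 1.2, 0, 0, 0, 0, 0], [0, 1.6, 0, 0, 0, 0, 0], [0, 2, 0, 0, 0, 0, 0], [0, 2.4, 0, 0, 0, 0, 0], [0, 2.4, 0, 0, 0, 0, 0]],
])

```text
time_s: 3.85
eef_pos: [0.559, -0.0539, 0.1005]
eef_rot: [0.0, 0.992, -0.127, 0.0]
wrist_force: [0.5, -0.4, -0.4]
opening: -0.004
```

```bash
python3 -c "
from h import *
import cv2
print(incase())
im=camera('scene')[170:420,140:400,::-1];cv2.imwrite('pics/s2.png',cv2.resize(im,None,fx=2.3,fy=2.3,interpolation=cv2.INTER_CUBIC))"
```

```text
(array([-0.0014,  0.0737,  0.1005]), array([ 0.52, -0.43, -0.38]), 3.85, -0.0035408827164387134)
```

View pics/s2.png

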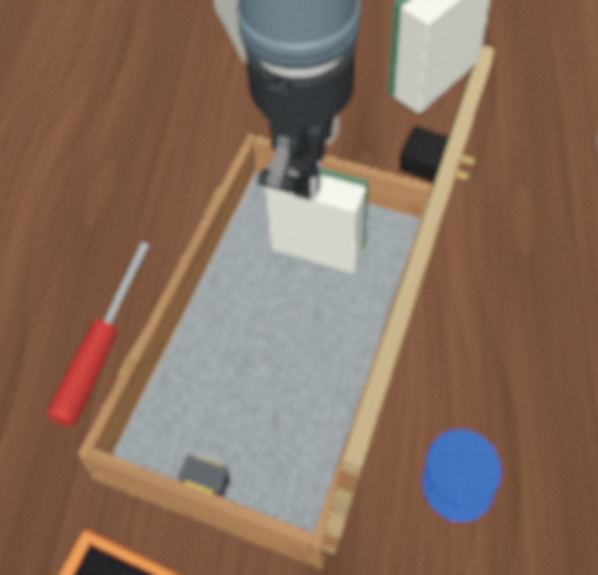

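The module hasn't moved and the force is about zero. I'll project the tool and the predicted module into both pictures to see why.

```bash
cat >> h.py <<'E'
def proj(n,X):
    c=get_calibration(n);f=210/np.tan(np.radians(c["vertical_fov"]/2));q=c["R"]@np.array(X)+c["t"]
    return np.array([c["cx"]+f*q[0]/q[2],c["cy"]+f*q[1]/q[2]])
def W(cx,cy,z): return C+RC.apply([cx,cy,0])+[0,0,z]
E
python3 - <<'E'
from h import *
import cv2
p,R=tool()
S=lambda X:((proj('scene',X)-[140,170])*2.3).round(0)
print("tcp",S(p),"tip",S(p-[0,0,.019]))
for x in(-.04,.04):
  for y in(.105,.072): print(x,y,"top",S(W(x,y,.108)),"bot",S(W(x,y,.008)))
for x in(-.095,.095):
  for y in(-.16,.16):print("case",S(W(x,y,.055)))
im=camera('top')
T=lambda X:((proj('top',X)-[300,120])*5).round(0)
print("top tip",T(p-[0,0,.019]))
cv2.imwrite('pics/t2.png',cv2.resize(im[120:240,300:430,::-1],None,fx=5,fy=5,interpolation=cv2.INTER_CUBIC))
E
```

```text
tcp [307. 202.] tip [308. 215.]
-0.04 0.105 top [277. 157.] bot [283. 221.]
-0.04 0.072 top [263. 187.] bot [270. 250.]
0.04 0.105 top [366. 182.] bot [363. 245.]
0.04 0.072 top [354. 213.] bot [352. 275.]
case [ 79. 455.]
case [248. 132.]
case [323. 548.]
case [440. 185.]
top tip [202. 401.]
```

View pics/t2.png

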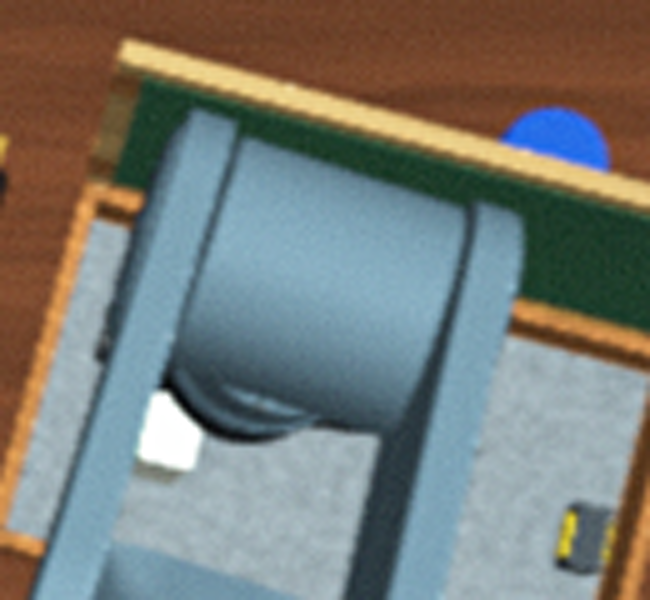

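Run:
```python
from h import *
import cv2
p,R=tool();print(p)
im=camera('scene')[160:290,200:330,::-1]
b=cv2.resize(im,None,fx=4.5,fy=4.5,interpolation=cv2.INTER_CUBIC)
S=lambda X:tuple(int(i) for i in (proj('scene',X)-[200,160])*4.5)
for dz,c in((0,(0,0,255)),(-.019,(0,255,255)),(.035,(255,0,255))): cv2.circle(b,S(p+[0,0,dz]),3,c,-1)
s1=np.array(W(-.002,.1442,.1));print("s1 tcp,tip in s1.png",(proj('scene',s1)-[140,170])*2.3,(proj('scene',s1-[0,0,.019])-[140,170])*2.3)
cv2.imwrite('pics/s3.png',b)
```

```text
[ 0.55909524 -0.05344151  0.1005079 ]
s1 tcp,tip in s1.png [333.79929675 140.26035015] [333.82434709 153.32600563]
```

View pics/s3.png

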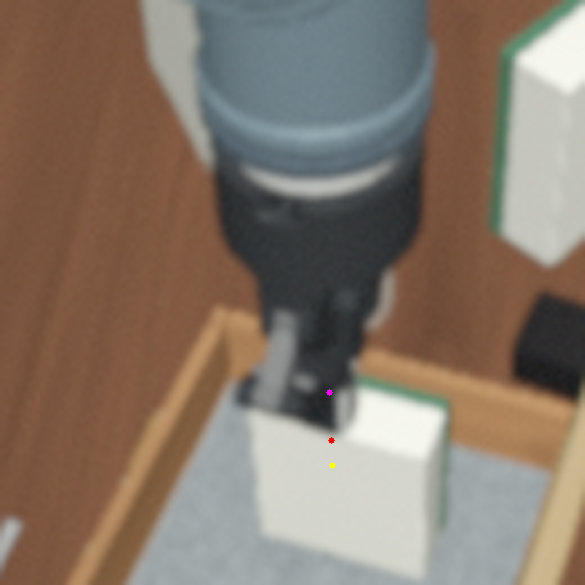

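The visible fingertips end near (335,430), about where z≈0.108 would be. That suggests they skimmed over the module, with the real tips about 27 mm higher than my model. I'll go up, back behind the module, and down to TCP z=0.075, which clears the wall on either reading, then look again.

Emit:
apply_moves([
  [[0, 0, -2, 0, 0, 0, 0], [0, 0, -4, 0, 0, 0, 0], [0, -3.2, -4, 0, 0, 0, 0], [0, -6.3, -4, 0, 0, 0, 0], [0, -6.3, -2, 0, 0, 0, 0], [0, -6.3, 0.5, 0, 0, 0, 0], [0, -6.3, 2.5, 0, 0, 0, 0], [0, -6.3, 2.5, 0, 0, 0, 0]],
])

```text
time_s: 4.8
eef_pos: [0.5724, 0.0084, 0.0724]
eef_rot: [-0.0, 0.992, -0.127, -0.003]
wrist_force: [-1.2, -0.5, -0.6]
opening: 0.0
```

Run:
```python
from h import *
import cv2
p,R=tool();print(incase())
im=camera('scene')[140:270,210:340,::-1]
b=cv2.resize(im,None,fx=4.5,fy=4.5,interpolation=cv2.INTER_CUBIC)
S=lambda X:tuple(int(i) for i in (proj('scene',X)-[210,140])*4.5)
print([S(p+[0,0,dz]) for dz in (0,-.019,.03)])
cv2.imwrite('pics/s4.png',b)
```

```text
(array([-0.0042,  0.1374,  0.0724]), array([-1.17, -0.49, -0.55]), 4.8, 0.0003585590382235347)
[(328, 456), (329, 480), (328, 416)]
```

View pics/s4.png

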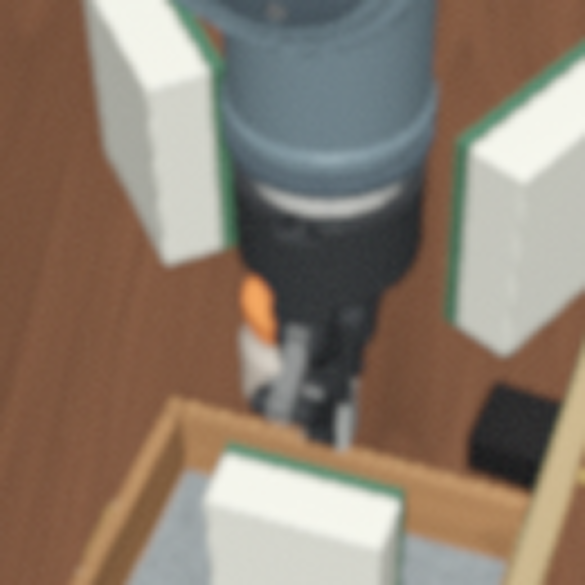

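The fingertips end near (335,450), behind the module's green edge at about (329,462) and well below its top. I'll push again.

Emit:
apply_moves([
  [[0, 0.6, 0, 0, 0, 0, 0], [0, 1.2, 0, 0, 0, 0, 0], [0, 1.7, 0, 0, 0, 0, 0], [0, 2.2, 0, 0, 0, 0, 0], [0, 2.7, 0, 0, 0, 0, 0], [0, 3.2, 0, 0, 0, 0, 0], [0, 3.7, 0, 0, 0, 0, 0], [0, 4.2, 0, 0, 0, 0, 0]],
])

```text
time_s: 5.65
eef_pos: [0.5642, -0.0335, 0.0754]
eef_rot: [0.0, 0.992, -0.127, -0.0]
wrist_force: [-0.1, 0.1, -0.7]
opening: 0.001
```

Emit:
apply_moves([
  [[0, 0.4, 0, 0, 0, 0, 0], [0, 0.8, 0, 0, 0, 0, 0], [0, 1.2, 0, 0, 0, 0, 0], [0, 1.5, 0, 0, 0, 0, 0], [0, 1.5, 0, 0, 0, 0, 0]],
])

```text
time_s: 6.15
eef_pos: [0.5605, -0.0479, 0.0755]
eef_rot: [0.0, 0.992, -0.127, -0.0]
wrist_force: [-0.0, 0.0, 0.2]
opening: 0.001
```

Run:
```python
from h import *
import cv2
p,R=tool();print(incase())
im=camera('scene')[140:400,150:410,::-1]
b=cv2.resize(im,None,fx=2.3,fy=2.3,interpolation=cv2.INTER_CUBIC)
S=lambda X:tuple(int(i) for i in (proj('scene',X)-[150,140])*2.3)
print([S(p+[0,0,dz]) for dz in (0,-.019,.03)])
cv2.imwrite('pics/s5.png',b)
```

```text
(array([-0.0014,  0.0799,  0.0755]), array([-0.03,  0.02,  0.23]), 6.15, 0.0013592578734343901)
[(287, 282), (287, 294), (286, 262)]
```

View pics/s5.png

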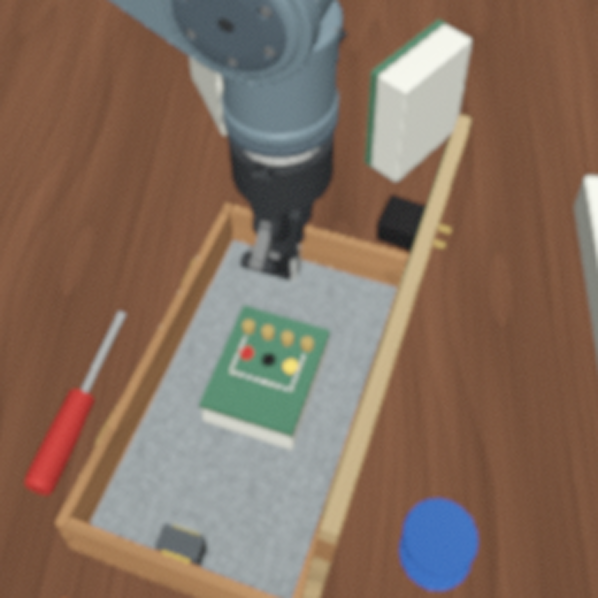

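The module now lies flat with its green face and sockets up, spanning about (205–330, 305–445). The transformer at (180,545) hasn't moved. For the lid, I'll raise the tool and go over and behind it.

Emit:
apply_moves([
  [[0, 0, -4, 0, 0, 0, 0], [0, 0, -8, 0, 0, 0, 0], [0, 0, -12, 0, 0, 0, 0], [0, 0, -16, 0, 0, 0, 0], [0, 0, -20, 0, 0, 0, 0], [0, 0, -23, 0, 0, 0, 0], [0, 4, -23, 0, 0, 0, 0], [0, 8, -23, 0, 0, 0, 0]],
])

```text
time_s: 7.0
eef_pos: [0.5411, -0.125, 0.3073]
eef_rot: [0.0, 0.992, -0.125, 0.002]
wrist_force: [0.3, 0.3, -0.4]
opening: 0.002
```

Emit:
apply_moves([
  [[3, 0, 0, 0, 0, 0, 0], [7, 0, 0, 0, 0, 0, 0], [11, 0, 0, 0, 0, 0, 0], [15, 0, 0, 0, 0, 0, 0], [17.2, 0, 0, 0, 0, 0, 0], [17.2, 0, 0, 0, 0, 0, 0]],
])

```text
time_s: 7.6
eef_pos: [0.7085, -0.1686, 0.3032]
eef_rot: [-0.0, 0.992, -0.127, -0.001]
wrist_force: [-0.5, -0.2, -0.3]
opening: 0.004
```

```bash
python3 -c "
from h import *
print(incase(),tool()[1].as_matrix().round(3))"
```

```text
(array([1.722e-01, 3.000e-04, 3.032e-01]), array([-0.53, -0.22, -0.34]), 7.6, 0.004024935488544425) [[ 0.968 -0.251 -0.002]
 [-0.251 -0.968  0.001]
 [-0.002 -0.    -1.   ]]
```

Next I'll lower behind the lid to TCP z≈0.215 and look.

Emit:
apply_moves([
  [[0, 0, 3, 0, 0, 0, 0], [0, 0, 6, 0, 0, 0, 0], [0, 0, 8.8, 0, 0, 0, 0], [0, 0, 8.8, 0, 0, 0, 0]],
])

```text
time_s: 8.0
eef_pos: [0.7037, -0.1667, 0.2119]
eef_rot: [-0.001, 0.992, -0.127, -0.005]
wrist_force: [0.1, 0.6, -0.5]
opening: 0.002
```

Run:
```python
from h import *
import cv2
p,R=tool();print(incase())
im=camera('scene')[90:350,210:470,::-1]
b=cv2.resize(im,None,fx=2.3,fy=2.3,interpolation=cv2.INTER_CUBIC)
S=lambda X:tuple(int(i) for i in (proj('scene',X)-[210,90])*2.3)
print([S(p+[0,0,dz]) for dz in (0,-.019,.03)])
cv2.imwrite('pics/s6.png',b)
```

```text
(array([0.167 , 0.001 , 0.2119]), array([ 0.08,  0.56, -0.47]), 8.0, 0.0017343781936802003)
[(347, 448), (343, 463), (355, 423)]
```

View pics/s6.png

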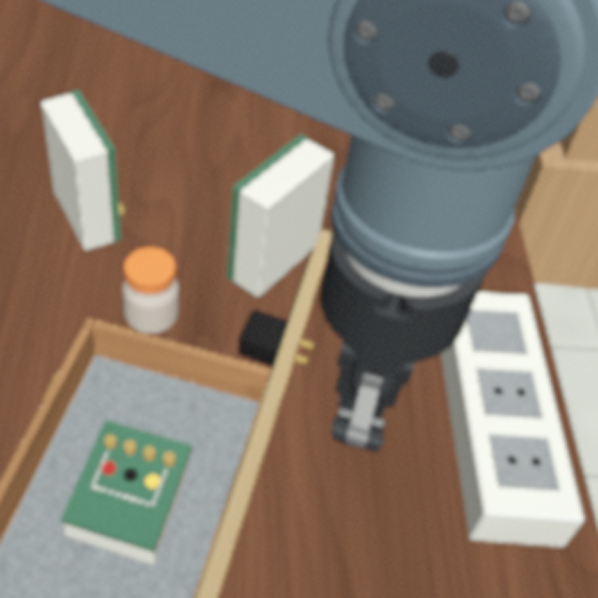

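The module is flat. The fingers, at about (358,440), are behind the lid, whose edge is at about (255,440), and they clear it. I'll work out the arc.

Run:
```python
from h import *
p=incase()[0]
for q in (1.7,1.6,1.45,1.3,1.15,1.0,.85,.7,.55,.4,.3,.2,.1,.05,0):
    r=.165;x=.095-r*np.cos(q)+.01*np.sin(q)+.012;z=.055+r*np.sin(q)+.01*np.cos(q)-.005
    print(q,round(x,4),round(z,4),"move cm x,z:",((x-p[0])*100).round(1),((p[2]-z)*100).round(1))
```

```text
1.7 0.1382 0.2123 move cm x,z: -3.0 0.3
1.6 0.1218 0.2146 move cm x,z: -4.7 0.1
1.45 0.097 0.215 move cm x,z: -7.1 0.0
1.3 0.0725 0.2117 move cm x,z: -9.6 0.4
1.15 0.0487 0.2047 move cm x,z: -12.0 1.1
1.0 0.0263 0.1942 move cm x,z: -14.2 2.1
0.85 0.0056 0.1806 move cm x,z: -16.3 3.5
0.7 -0.0128 0.1639 move cm x,z: -18.1 5.1
0.55 -0.0284 0.1448 move cm x,z: -19.7 7.0
0.4 -0.0411 0.1235 move cm x,z: -21.0 9.2
0.3 -0.0477 0.1083 move cm x,z: -21.6 10.7
0.2 -0.0527 0.0926 move cm x,z: -22.1 12.3
0.1 -0.0562 0.0764 move cm x,z: -22.5 13.9
0.05 -0.0573 0.0682 move cm x,z: -22.6 14.7
0 -0.058 0.06 move cm x,z: -22.7 15.5
```

Emit:
apply_moves([
  [[-1.5, 0, 0, 0, 0, 0, 0], [-3, 0, 0, 0, 0, 0, 0], [-4, 0, 0, 0, 0, 0, 0], [-5, 0, 0, 0, 0, 0, 0], [-6, 0, 0, 0, 0, 0, 0], [-7, 0, 0, 0, 0, 0, 0], [-8, 0, 0.2, 0, 0, 0, 0], [-9, 0, 0.3, 0, 0, 0, 0]],
])

```text
time_s: 8.85
eef_pos: [0.6194, -0.1455, 0.2151]
eef_rot: [0.0, 0.992, -0.127, 0.0]
wrist_force: [2.2, -0.1, 1.6]
opening: -0.005
```

```bash
python3 -c "
from h import *
print(incase())"
```

```text
(array([8.010e-02, 2.000e-04, 2.151e-01]), array([ 2.25, -0.07,  1.59]), 8.85, -0.0048315527048834375)
```

Emit:
apply_moves([
  [[-1.2, 0, 0.3, 0, 0, 0, 0], [-2.3, 0, 0.7, 0, 0, 0, 0], [-3.4, 0, 1.1, 0, 0, 0, 0], [-4.4, 0, 1.6, 0, 0, 0, 0], [-5.4, 0, 2.1, 0, 0, 0, 0], [-6.4, 0, 2.8, 0, 0, 0, 0], [-7.4, 0, 3.5, 0, 0, 0, 0], [-8.2, 0, 4.1, 0, 0, 0, 0]],
])

```text
time_s: 9.65
eef_pos: [0.5393, -0.1246, 0.1732]
eef_rot: [-0.0, 0.992, -0.127, -0.0]
wrist_force: [0.1, 0.5, 2.1]
opening: -0.007
```

```bash
python3 -c "
from h import *
print(incase())"
```

```text
(array([-0.0026,  0.0003,  0.1732]), array([0.06, 0.48, 2.14]), 9.65, -0.007148620888981849)
```

Emit:
apply_moves([
  [[-0.7, 0, 0.6, 0, 0, 0, 0], [-1.3, 0, 1.3, 0, 0, 0, 0], [-1.9, 0, 2.0, 0, 0, 0, 0], [-2.5, 0, 2.8, 0, 0, 0, 0], [-3.0, 0, 3.5, 0, 0, 0, 0], [-3.4, 0, 4.2, 0, 0, 0, 0], [-3.8, 0, 5.0, 0, 0, 0, 0], [-4.1, 0, 5.7, 0, 0, 0, 0]],
])

```text
time_s: 10.45
eef_pos: [0.5003, -0.1145, 0.1157]
eef_rot: [-0.0, 0.992, -0.127, -0.0]
wrist_force: [0.2, 0.4, 1.0]
opening: 0.001
```

Run:
```python
from h import *
import cv2
p,R=tool();print(incase())
im=camera('scene')[140:400,150:410,::-1]
b=cv2.resize(im,None,fx=2.3,fy=2.3,interpolation=cv2.INTER_CUBIC)
S=lambda X:tuple(int(i) for i in (proj('scene',X)-[150,140])*2.3)
print([S(p+[0,0,dz]) for dz in (0,-.019,.03)])
for q in(.2,.3,.4,.5,.6):
  print(q,[S(W(.095-.19*np.cos(q),y,.055+.19*np.sin(q))) for y in(-.16,.16)])
cv2.imwrite('pics/s7.png',b)
```

```text
(array([-0.0429,  0.0003,  0.1157]), array([0.24, 0.41, 0.97]), 10.45, 0.0009555464724502875)
[(201, 320), (203, 332), (197, 299)]
0.2 [(48, 506), (225, 176)]
0.3 [(48, 498), (228, 165)]
0.4 [(51, 492), (233, 153)]
0.5 [(56, 486), (241, 142)]
0.6 [(64, 481), (250, 132)]
```

View pics/s7.png

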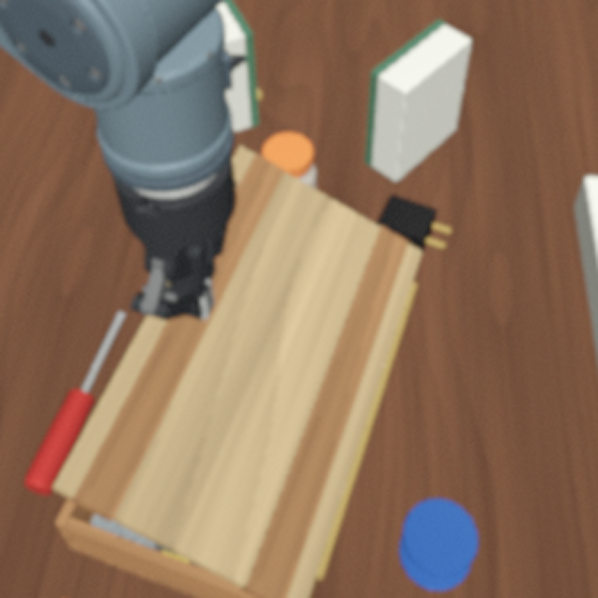

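The lid is at about q≈0.45, with the fingers on its free-edge side near (190,310). I'll ease it down slowly, watching the force.

Emit:
apply_moves([
  [[-0.2, 0, 0.5, 0, 0, 0, 0], [-0.4, 0, 1.0, 0, 0, 0, 0], [-0.6, 0, 1.5, 0, 0, 0, 0], [-0.8, 0, 2.0, 0, 0, 0, 0], [-0.9, 0, 2.4, 0, 0, 0, 0], [-1.0, 0, 2.8, 0, 0, 0, 0], [-1.1, 0, 3.1, 0, 0, 0, 0], [-1.1, 0, 3.1, 0, 0, 0, 0]],
])

```text
time_s: 11.3
eef_pos: [0.4899, -0.1117, 0.085]
eef_rot: [-0.0, 0.992, -0.127, -0.0]
wrist_force: [-0.5, -0.7, 0.6]
opening: 0.002
```

Emit:
apply_moves([
  [[0, 0, 0.2, 0, 0, 0, 0], [-0.1, 0, 0.4, 0, 0, 0, 0], [-0.1, 0, 0.6, 0, 0, 0, 0], [-0.2, 0, 0.8, 0, 0, 0, 0], [-0.2, 0, 1.0, 0, 0, 0, 0]],
])

```text
time_s: 11.8
eef_pos: [0.4881, -0.1114, 0.0754]
eef_rot: [0.0, 0.992, -0.127, -0.0]
wrist_force: [-1.1, -0.4, 2.2]
opening: -0.002
```

```bash
python3 -c "
from h import *
print(incase())"
```

```text
(array([-0.0555,  0.0002,  0.0754]), array([-1.1 , -0.43,  2.18]), 11.8, -0.0018106415256535673)
```

Emit:
apply_moves([
  [[0, 0, 0.15, 0, 0, 0, 0], [0, 0, 0.3, 0, 0, 0, 0], [0, 0, 0.45, 0, 0, 0, 0], [0, 0, 0.6, 0, 0, 0, 0], [0, 0, 0.6, 0, 0, 0, 0]],
])

```text
time_s: 12.3
eef_pos: [0.4881, -0.1114, 0.0692]
eef_rot: [-0.0, 0.992, -0.127, -0.0]
wrist_force: [-0.3, 0.2, 0.1]
opening: -0.0
```

Emit:
apply_moves([
  [[0, 0, 0.1, 0, 0, 0, 0], [0, 0, 0.2, 0, 0, 0, 0], [0, 0, 0.3, 0, 0, 0, 0], [0, 0, 0.4, 0, 0, 0, 0], [0, 0, 0.4, 0, 0, 0, 0]],
])

```text
time_s: 12.8
eef_pos: [0.4882, -0.1114, 0.0653]
eef_rot: [-0.0, 0.992, -0.127, -0.0]
wrist_force: [-0.5, -0.4, 0.4]
opening: -0.001
```

Emit:
apply_moves([
  [[0, 0, 0.1, 0, 0, 0, 0], [0, 0, 0.2, 0, 0, 0, 0], [0, 0, 0.3, 0, 0, 0, 0]],
])

```text
time_s: 13.1
eef_pos: [0.4882, -0.1114, 0.0624]
eef_rot: [-0.0, 0.992, -0.127, -0.0]
wrist_force: [-1.1, -0.3, 1.1]
opening: -0.002
```

Emit:
apply_moves([
  [[0, 0, 0.1, 0, 0, 0, 0], [0, 0, 0.2, 0, 0, 0, 0], [0, 0, 0.3, 0, 0, 0, 0]],
])

```text
time_s: 13.4
eef_pos: [0.4882, -0.1114, 0.0593]
eef_rot: [-0.0, 0.992, -0.127, -0.0]
wrist_force: [-0.2, 1.2, 0.4]
opening: 0.003
```

Emit:
apply_moves([
  [[0, 0, 0.1, 0, 0, 0, 0], [0, 0, 0.2, 0, 0, 0, 0]],
])

```text
time_s: 13.6
eef_pos: [0.4882, -0.1114, 0.0574]
eef_rot: [-0.0, 0.992, -0.127, -0.0]
wrist_force: [-0.6, -0.6, 0.7]
opening: 0.002
```

Emit:
apply_moves([
  [[0, 0, 0.1, 0, 0, 0, 0], [0, 0, 0.2, 0, 0, 0, 0], [0, 0, 0.3, 0, 0, 0, 0]],
])

```text
time_s: 13.9
eef_pos: [0.4882, -0.1114, 0.0544]
eef_rot: [-0.0, 0.992, -0.127, -0.0]
wrist_force: [-0.3, -0.0, 1.4]
opening: 0.001
```

Emit:
apply_moves([
  [[0, 0, 0.1, 0, 0, 0, 0], [0, 0, 0.2, 0, 0, 0, 0], [0, 0, 0.2, 0, 0, 0, 0]],
])

```text
time_s: 14.2
eef_pos: [0.4882, -0.1114, 0.0523]
eef_rot: [-0.0, 0.992, -0.127, -0.0]
wrist_force: [0.1, -1.5, 0.4]
opening: 0.002
```

Run:
```python
from h import *
import cv2
print(incase())
im=camera('scene')[140:400,150:410,::-1].copy()
cv2.imwrite('pics/x8.png',im)
# unviewed: wood/not-wood profile across the lid's -y front corner line for predicted edge position
full=camera('scene').astype(int)
for q in(0,.05,.1,.15,.2,.3):
  # outer-face free-edge corner on -y side
  print(q,[proj('scene',W(.095-.19*np.cos(q)+.01*np.sin(q),y,.055+.19*np.sin(q)+.01*np.cos(q))).round(1) for y in(-.16,-.1,.16)])
for row in(300,310,320,330,340): print(row,[tuple(full[row,c]) for c in range(176,230,3)])
```

```text
(array([-0.0554,  0.0003,  0.0523]), array([ 0.13, -1.5 ,  0.43]), 14.2, 0.001543114096309109)
0 [array([172.8, 365.6]), array([190.2, 332.8]), array([247.3, 224.7])]
0.05 [array([172. , 363.7]), array([189.6, 330.6]), array([247.3, 222. ])]
0.1 [array([171.3, 361.8]), array([189.1, 328.5]), array([247.5, 219.4])]
0.15 [array([170.9, 360.1]), array([189. , 326.5]), array([247.9, 216.7])]
0.2 [array([170.8, 358.4]), array([189.1, 324.5]), array([248.5, 214.1])]
0.3 [array([171.4, 355.2]), array([190. , 320.7]), array([250.4, 209.1])]
300 [(np.int64(119), np.int64(81), np.int64(60)), (np.int64(122), np.int64(85), np.int64(63)), (np.int64(120), np.int64(83), np.int64(61)), (np.int64(120), np.int64(83), np.int64(61)), (np.int64(131), np.int64(103), np.int64(88)), (np.int64(174), np.int64(174), np.int64(171)), (np.int64(124), np.int64(93), np.int64(75)), (np.int64(123), np.int64(86), np.int64(64)), (np.int64(125), np.int64(87), np.int64(64)), (np.int64(125), np.int64(86), np.int64(64)), (np.int64(178), np.int64(154), np.int64(118)), (np.int64(201), np.int64(182), np.int64(142)), (np.int64
[... 2908 characters left out ...]
 (np.int64(193), np.int64(172), np.int64(136)), (np.int64(201), np.int64(181), np.int64(141)), (np.int64(202), np.int64(181), np.int64(141)), (np.int64(181), np.int64(149), np.int64(109)), (np.int64(168), np.int64(128), np.int64(90)), (np.int64(176), np.int64(136), np.int64(96)), (np.int64(179), np.int64(139), np.int64(98)), (np.int64(175), np.int64(135), np.int64(95)), (np.int64(173), np.int64(134), np.int64(94)), (np.int64(190), np.int64(162), np.int64(122)), (np.int64(203), np.int64(184), np.int64(143)), (np.int64(204), np.int64(183), np.int64(143)), (np.int64(200), np.int64(180), np.int64(140)), (np.int64(198), np.int64(177), np.int64(138)), (np.int64(196), np.int64(175), np.int64(136))]
```

Run:
```python
import sys
from h import *
import cv2
im=cv2.imread('pics/x8.png').astype(int)[:,:,::-1]
def cross(q,off,col):
  P=[proj('scene',W(.095-r*np.cos(q)+off*np.sin(q),-.16,.055+r*np.sin(q)+off*np.cos(q))) for r in(.19,.0)]
  a,b=P;return round(a[1]+(col-a[0])*(b[1]-a[1])/(b[0]-a[0]),1)
for col in(178,186,196,210):
  print(col,{q:(cross(q,.01,col),cross(q,0,col)) for q in(0,.05,.1,.2,.3)})
  print([(r,*map(int,im[r-140,col-150])) for r in range(348,392,2)])
```

```text
178 {0: (np.float64(367.6), np.float64(369.2)), 0.05: (np.float64(366.1), np.float64(367.7)), 0.1: (np.float64(364.6), np.float64(366.3)), 0.2: (np.float64(361.5), np.float64(363.3)), 0.3: (np.float64(358.4), np.float64(360.2))}
[(348, 121, 86, 63), (350, 146, 117, 87), (352, 177, 154, 117), (354, 199, 179, 142), (356, 200, 180, 140), (358, 201, 181, 141), (360, 201, 181, 141), (362, 202, 182, 142), (364, 202, 182, 142), (366, 194, 171, 131), (368, 179, 143, 103), (370, 169, 126, 87), (372, 165, 124, 85), (374, 147, 108, 74), (376, 132, 93, 66), (378, 125, 86, 63), (380, 123, 86, 63), (382, 125, 87, 64), (384, 124, 86, 63), (386, 125, 87, 65), (388, 124, 86, 62), (390, 121, 83, 61)]
186 {0: (np.float64(370.6), np.float64(372.2)), 0.05: (np.float64(369.2), np.float64(370.9)), 0.1: (np.float64(367.9), np.float64(369.5)), 0.2: (np.float64(365.1), np.float64(366.8)), 0.3: (np.float64(362.1), np.float64(363.9))}
[(348, 202, 182, 142), (350, 201, 180, 140), (352, 196, 173, 133), (354, 186, 158, 117), (356, 177, 143, 103), (358, 172, 133, 93), (360, 169, 129, 90), (362, 170, 130, 91), (364,
[... 984 characters left out ...]
(np.float64(379.8), np.float64(381.4)), 0.05: (np.float64(378.7), np.float64(380.4)), 0.1: (np.float64(377.7), np.float64(379.4)), 0.2: (np.float64(375.6), np.float64(377.3)), 0.3: (np.float64(373.4), np.float64(375.2))}
[(348, 197, 176, 137), (350, 200, 180, 140), (352, 203, 183, 142), (354, 204, 184, 143), (356, 203, 182, 141), (358, 202, 182, 142), (360, 201, 181, 140), (362, 200, 179, 140), (364, 201, 181, 140), (366, 201, 181, 141), (368, 200, 179, 139), (370, 197, 177, 136), (372, 196, 175, 135), (374, 194, 173, 134), (376, 195, 174, 135), (378, 192, 171, 131), (380, 180, 152, 113), (382, 170, 129, 90), (384, 167, 125, 86), (386, 167, 125, 85), (388, 166, 125, 87), (390, 146, 106, 75)]
```

By image code the lid is at q≈0.03–0.06, so it isn't quite shut. I'll keep easing until the rim pushes back.

Emit:
apply_moves([
  [[0, 0, 0.1, 0, 0, 0, 0], [0, 0, 0.2, 0, 0, 0, 0], [0, 0, 0.3, 0, 0, 0, 0], [0, 0, 0.3, 0, 0, 0, 0]],
])

```text
time_s: 14.7
eef_pos: [0.4882, -0.1114, 0.0493]
eef_rot: [-0.0, 0.992, -0.127, -0.0]
wrist_force: [0.2, 0.5, 0.1]
opening: 0.001
```

Emit:
apply_moves([
  [[0, 0, 0.1, 0, 0, 0, 0], [0, 0, 0.2, 0, 0, 0, 0], [0, 0, 0.2, 0, 0, 0, 0]],
])

```text
time_s: 15.0
eef_pos: [0.4882, -0.1114, 0.0473]
eef_rot: [-0.0, 0.992, -0.127, -0.0]
wrist_force: [-0.5, 0.1, -0.4]
opening: -0.0
```

Emit:
apply_moves([
  [[0, 0, 0.1, 0, 0, 0, 0], [0, 0, 0.2, 0, 0, 0, 0], [0, 0, 0.2, 0, 0, 0, 0]],
])

```text
time_s: 15.3
eef_pos: [0.4883, -0.1114, 0.0471]
eef_rot: [0.0, 0.992, -0.127, -0.0]
wrist_force: [-7.4, 2.0, 18.5]
opening: -0.001
```

The force jumped to 18.5 N and z stalled, so the lid is on the rim. I'll retract and check.

Emit:
apply_moves([
  [[0, 0, -0.2, 0, 0, 0, 0], [0, 0, -1, 0, 0, 0, 0], [0, 0, -4, 0, 0, 0, 0], [0, 0, -8, 0, 0, 0, 0], [-3, 0, -12, 0, 0, 0, 0], [-7, 0, -15, 0, 0, 0, 0], [-11, 0, -16, 0, 0, 0, 0], [-11, 0, -16, 0, 0, 0, 0]],
])

```text
time_s: 16.1
eef_pos: [0.3798, -0.0829, 0.2076]
eef_rot: [0.001, 0.992, -0.127, 0.002]
wrist_force: [0.4, -0.0, -0.3]
opening: -0.003
```

Run:
```python
from h import *
import cv2
print(incase())
full=camera('scene');cv2.imwrite('pics/f.png',cv2.resize(full[130:420,100:420,::-1],None,fx=2,fy=2,interpolation=cv2.INTER_CUBIC))
for col in(178,186,196,210):print(col,[(r,*map(int,full[r,col])) for r in range(364,388,2)])
```

```text
(array([-0.1676,  0.0005,  0.2076]), array([ 0.41, -0.02, -0.27]), 16.1, -0.002814867585388577)
178 [(364, 201, 181, 141), (366, 199, 179, 139), (368, 182, 156, 116), (370, 168, 129, 89), (372, 165, 124, 84), (374, 148, 108, 75), (376, 133, 93, 67), (378, 124, 85, 63), (380, 123, 84, 62), (382, 124, 85, 62), (384, 124, 85, 62), (386, 124, 85, 63)]
186 [(364, 172, 132, 92), (366, 178, 137, 97), (368, 178, 138, 97), (370, 175, 135, 95), (372, 162, 121, 83), (374, 164, 122, 82), (376, 168, 126, 86), (378, 167, 125, 86), (380, 150, 110, 76), (382, 122, 85, 63), (384, 118, 81, 60), (386, 118, 81, 60)]
196 [(364, 171, 131, 91), (366, 171, 131, 92), (368, 175, 136, 96), (370, 181, 141, 101), (372, 186, 150, 108), (374, 181, 150, 110), (376, 165, 129, 91), (378, 165, 123, 84), (380, 167, 126, 86), (382, 166, 125, 85), (384, 155, 113, 78), (386, 129, 90, 67)]
210 [(364, 200, 179, 139), (366, 200, 179, 139), (368, 199, 178, 138), (370, 198, 178, 138), (372, 197, 177, 137), (374, 195, 175, 136), (376, 194, 173, 134), (378, 194, 173, 134), (380, 182, 158, 118), (382, 169, 131, 93), (384, 167, 125, 86), (386, 167, 125, 85)]
```

View pics/f.png

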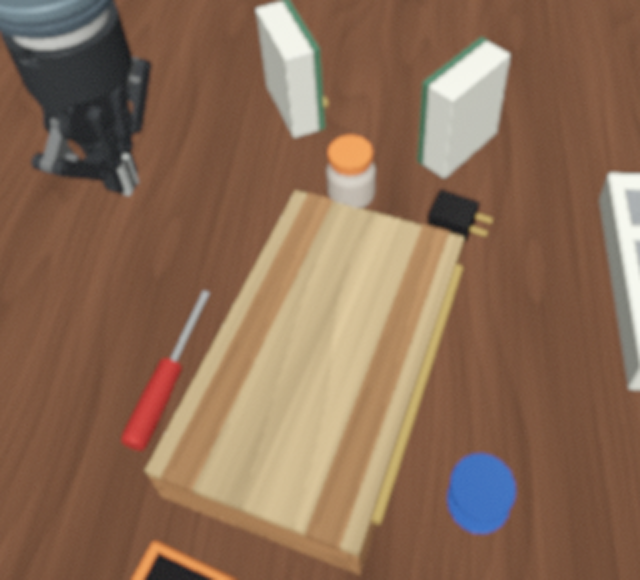

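The lid looks flat on the case, and the other things look in place. One last check is whether the 1 px gap from the q=0 prediction is just a bias: I'll compare it with the case's bottom edge.

Run:
```python
from h import *
for z in(0,.055):
  a,b=[proj('scene',W(x,-.16,z)) for x in(-.095,.095)]
  print(z,[(c,round(a[1]+(c-a[0])*(b[1]-a[1])/(b[0]-a[0]),1)) for c in(178,186,196,210)])
```

```text
0 [(178, np.float64(377.4)), (186, np.float64(380.5)), (196, np.float64(384.4)), (210, np.float64(389.8))]
0.055 [(178, np.float64(369.2)), (186, np.float64(372.2)), (196, np.float64(376.1)), (210, np.float64(381.4))]
```

```bash
python3 -c "
from bench import *
print(hand_in())"
```

```text
the job is handed in; nothing more can be done
None
```

I tipped the white module over with the closed fingers. It lay flat on the case floor with its green face up in two later pictures. I then pushed the lid over from behind and eased it down slowly. I handed in at about 16 s, with the arm clear of everything.

**Lid shut:** on the last step down the force jumped from about 0 to 18.5 N and the tool stopped, which fits the lid resting on the rim. The last picture shows it flat on the case.

**What disagreed:**
- **Lid edge:** it sits about 1 px above where I computed it for fully shut, while the case's bottom edge matched. I put this down to blur and calibration; a residual angle of up to about 0.03 rad can't be ruled out from the image alone.
- **First push:** it passed over the module without touching it. The fingertips ended well above where I took them to be: about 18 mm above the TCP when the lid met the rim, rather than 19 mm below it. I lowered the tool and the second push worked.
- **Other things:** the ones in view in the last picture looked undisturbed. The multimeter was only partly in view, and the transformer, now under the lid, was last seen in place after the module tipped.

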